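# Close up the analyser tower for its run

## Robot

A 6-joint arm with a two-finger parallel gripper is mounted at the origin on a cart in front of the work surface, level with it; the furniture and walls round the work are solid. World frame = base frame: x ahead of the robot, y to its left, z up, the work surface at z = 0. Lengths are in m, angles in rad, forces in N, time in s.
With the tool pointing down it reaches from about 0.35 to 0.775 m from the base axis. Payload 7.3 kg.
Tool frame: the origin (TCP) lies at the very end of the fingers, on their centre line; the grasp point (between the pads) lies 19 mm behind it (pinch_z is the distance from the TCP to the grasp point, in m); z points along the fingers, y is the line along which they close (so a half turn about z gives the same grasp; the last joint's range is limited). The gripper opens to 92 mm and grips with 3 to 60 N. Pads are 19 mm wide; open, the fingers measure 130 mm over their backs; the gripper's body (75 mm by 190 mm) begins 47 mm behind the grasp point.
Start: joints at [-1.461, 0.342, 1.524, -0, 1.275, -0.146], TCP at [0.133, -0.508, 0.227] pointing down, gripper open.
Joint ranges: [-2.53, 2.53], [-0.77, 2.02], [0.04, 2.7], [-1, 4.14], [0.28, 2.66], [-3.11, 3.11]. Speed limits (rad/s): [2.57, 2.57, 3.14, 3.14, 3.14, 3.14].

## Interface

Orientations are given as [roll, pitch, yaw] about the fixed x, y, z axes, in that order (R = Rz(yaw) Ry(pitch) Rx(roll)).
In Python, from cell import * gives the robot as it stands.
- The arm moves only by the tool arm_command, never from a script. Its arguments are lists of equal length, an entry for each row: "fingers": the gripper command: -1 is fully open, 1 is shut, values between are in proportion; "travel": the shift along the tool's x, y, z in m, a list of three; "dr": the turn, a rotation vector about the tool's x, y, z in degrees, a list of three. In form: {"fingers": [fingers, ...], "travel": [[x, y, z], ...], "dr": [[wx, wy, wz], ...]}. A call has 1 to 8 rows; each row is the pose to reach, as a shift and turn from the pose commanded when the call began, along the tool's axes at that moment; what a row does not reach only later rows make up. A row lasts 1/12 s, in which the tool goes at most 41.7 mm and 7.16 degrees, less where a joint would pass 70% of its speed; a pose out of reach is approached as far as the arm can. A call with a gripper value outside its range is refused whole. The fingers move at their own pace and stop on an object; "squeeze" is the grip in N (left out, the last holds). Time passes only in rows, so rows that repeat a pose let the fingers close. It gives the time, the measured TCP pose, the force, the opening and the grip force at its end, in the units of the state.
- observe(): the state, without advancing time (a new reading comes with each control period).
- read_camera(name): name is "scene" or "side" or "wrist"; returns a dict with "color" (480x640x3 uint8, blue, green, red), "z_map" (480x640 float32, m along the optical axis (not along the pixel's ray), 0 where there is no reading), "fx", "fy", "cx", "cy" (pixels), "R" (3x3) and "t" (3): a world point X has camera coordinates R X + t. Camera axes: x right, y down, z forward; pixel columns grow to the right and rows downward; lengths in m; the calibration is good to about 2 mm. A picture is of the moment at which its call begins.
- hand_in(): hands the job in; it is judged then, once.
The state is a dict: "time": time; "qpos": joint angles; "qvel": joint speeds; "joint_efforts": joint torques, N m; "tool_pos": TCP position; "tool_rot": TCP orientation; "contact_force": force on the tool from outside, world axes, zero at the start; "torque": the same for the moment, N m; "opening": finger opening in m; "grip_force": force on a finger pad.
Only numpy, scipy, OpenCV 4.12 (cv2) and the standard library are available. Lean on these libraries where they do the work, as an engineer would, in place of code of your own. Each camera call takes 0.05 s, during which the arm holds its last target. There are 200 camera calls.

## Task

The tower instrument has been left open with its dark upper flap folded down and its lower drawer pulled out. Close it for the next run, pushing with the fingertips only and without shoving hard or slamming: swing the flap up until it is fully shut and slide the drawer fully home, in either order. Leave the bottles, timer and marker around it where they stand.

Things in the scene. Friction and masses are not known exactly. Their poses are not given: they have to be found in the camera images.
- pcr_tower: white two-module PCR tower, 275 (deep, x) x 206 (wide, y) x 463 (high, z) mm, standing fixed on the worktop, turned at most 0.25 rad; origin the centre of its underside; its -x side is the front, towards the robot, its upright front face lies 127 mm in front of the origin and carries a screen above z = 352 mm that stands out up to 10 mm further
- flap_hinge (a point): the flap's hinge axis: middle of the flap's lower edge on its outer face, 129 mm in front of the tower's origin and 236 mm above the worktop; fixed to the tower; the axis runs along the tower's y; its frame is the tower's
- flap_edge (a point): middle of the flap's free edge, on its outer face (the face that looks to the front when shut, and down when folded down); the dark flap is a panel 190 mm wide, 110 mm from hinge to free edge, 10 mm thick. Its frame turns with the flap: z from hinge to free edge, -x out of the outer face
- pcr_tower_flap (a joint): flap angle in rad: 0 shut (upright, flush with the front), 1.31 folded fully down (its start and its stop) towards the robot (free edge in front of the hinge and 28 mm higher than it). The 0.25 kg flap sinks open again by its own weight if let go above about 0.4 rad, stays by friction below that; about 2 N at the free edge moves it
- drawer_front (a point): centre of the outer face of the drawer's front panel, 43 mm above the worktop; the panel is 184 mm wide, reaches from 15 to 71 mm above the worktop and is 10 mm thick; the frame is the tower's
- pcr_tower_drawer (a joint): how far the drawer is out, in m, along the tower's -x: 0 fully home (panel flush with the front), 0.12 the stop; it stays where it is left and slides with about 1 to 3 N
- stain_purple: bottle of purple stain with white cap, upright, 38x38x88 mm; stands to the left of the open drawer, close by; origin centre of its underside
- oil_bottle: brown dropper bottle with black top, upright, 25x25x62 mm; stands to the right of the open drawer, close by; origin centre of its underside
- dropper_red: white dropper bottle with red cap, upright, 23x23x68 mm, left rear; origin centre of its underside
- dropper_black: white dropper bottle with black cap, upright, 23x23x64 mm, left rear; origin centre of its underside
- timer: white bench timer lying flat, 64x66x20 mm, front right; origin centre of its underside
- marker_blue: white and blue marker pen lying flat, 18x135x19 mm, front right; origin centre of its underside

How it is judged:
By the outcome, as a careful person would: the job done as asked, in the order asked, and still so for the second after the job is handed in, with the robot touching nothing.
It also fails if it takes over 48 s, if anything falls off the work surface, if the arm or the gripper's body presses on something with over 40 N, if the wrist force passes 120 N, or if a joint passes its speed limit or range.

## Working session

There is one attempt and no reset: what is moved stays moved. The work goes in short steps, Python scripts to look and compute and a tool call to move; the robot and the scene stay as the last step left them, time stands still between calls to the robot, and variables do not carry over. Pictures are saved under pics/ and viewed, at most 10 in all, crops included, and the job is handed in when it is done.

Besides the shell and the picture viewer there is one more tool, called after "Request:" as name(argument=value, ...), one argument or row to a line, values as JSON. arm_command: Moves the arm, as the interface text tells. Its arguments: {"type":"object","properties":{"fingers":{"type":"array","items":{"type":"number"}},"travel":{"type":"array","items":{"type":"array","items":{"type":"number"}}},"dr":{"type":"array","items":{"type":"array","items":{"type":"number"}}},"squeeze":{"type":"number"}},"required":["fingers","travel","dr"]}

```bash
mkdir -p pics; python3 - <<'E'
from cell import *
import cv2,numpy as np,pickle
s=observe();print({k:np.round(v,3) for k,v in s.items()})
for n in("scene","side"):
    c=read_camera(n);pickle.dump(c,open(n+".pkl","wb"));cv2.imwrite(f"pics/{n}0.png",c["color"]);print(n,c["fx"],np.round(-c["R"].T@c["t"],3),np.round(c["R"],2).tolist())
E
```

```text
{'time': np.float64(0.0), 'qpos': array([-1.461,  0.343,  1.525, -0.   ,  1.275, -0.146]), 'qvel': array([ 0.001, -0.   ,  0.002, -0.001, -0.   , -0.   ]), 'joint_efforts': array([-1.0000e-03, -4.3125e+01, -2.4422e+01,  7.2000e-02,  5.6000e-02,
       -0.0000e+00]), 'tool_pos': array([ 0.133, -0.508,  0.226]), 'tool_rot': array([-3.14 , -0.   ,  0.256]), 'contact_force': array([-0.569, -0.486, -1.159]), 'torque': array([0.014, 0.041, 0.017]), 'grip_force': np.float64(0.0), 'opening': np.float64(0.091)}
scene 533.3483281220999 [-0.185  0.958  1.303] [[-0.78, -0.63, -0.01], [-0.42, 0.53, -0.74], [0.47, -0.57, -0.67]]
side 499.16482302339574 [0.127 1.174 0.84 ] [[-0.94, -0.34, -0.03], [-0.13, 0.42, -0.9], [0.31, -0.84, -0.44]]
```

View pics/scene0.png

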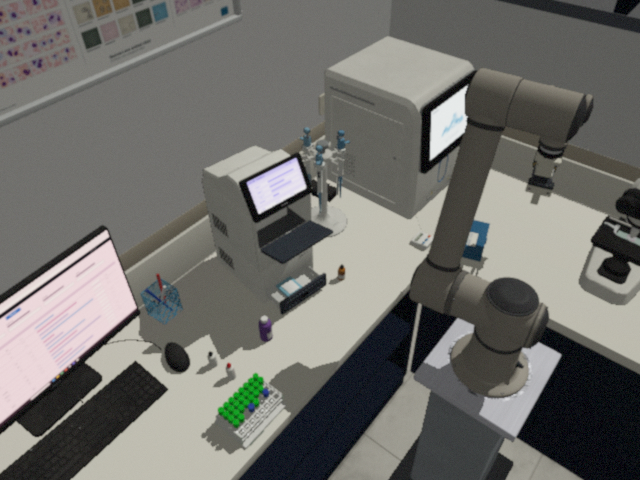

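View pics/side0.png

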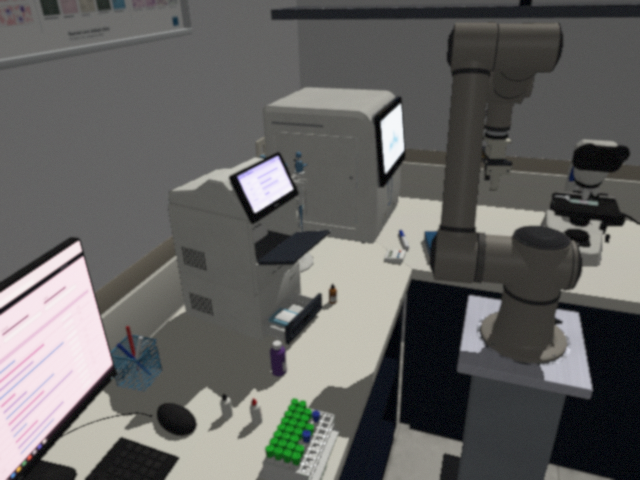

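The tower is at about scene (265,215), with the flap at (295,238), the drawer panel at (303,290), the purple bottle at (265,328) and the brown one at (341,271). Next I'll deproject using depth.

```bash
cat > h.py <<'E'
import numpy as np,cv2
def cloud(c):
    v,u=np.mgrid[:480,:640];z=c["z_map"]
    P=np.stack([(u-c["cx"])/c["fx"]*z,(v-c["cy"])/c["fy"]*z,z],-1)
    W=(P-c["t"])@c["R"]; W[z==0]=np.nan
    return W
E
python3 - <<'E'
from h import *
import pickle
pts={"scene":dict(flapL=(279,255),flapR=(327,235),flapHL=(262,243),flapHR=(303,224),drL=(284,303),drR=(322,284),purple=(265,322),brown=(341,268),towL=(225,240),red=(231,370),bl=(212,358)),
"side":dict(flapL=(285,259),flapR=(325,236),drL=(289,333),drR=(319,308),purple=(278,347),brown=(333,290))}
for n in pts:
    c=pickle.load(open(n+".pkl","rb"));W=cloud(c)
    for k,(u,v) in pts[n].items():print(n,k,np.round(W[v,u],3),c["color"][v,u])
    g=c["color"].max(2)
    m=(g<70)&(W[...,0]>.3)&(W[...,0]<.9)&(W[...,1]>-.3)&(W[...,1]<.4)
    for nm,lo,hi in(("flap",.2,.3),("drawer",.012,.08)):
        mm=m&(W[...,2]>lo)&(W[...,2]<hi)
        k,lab,st,ce=cv2.connectedComponentsWithStats(mm.astype(np.uint8))
        for i in range(1,k):
            if st[i,4]>120:
                Q=W[lab==i];xy=Q[:,:2].astype(np.float32);r=cv2.minAreaRect(xy)
                print(n,nm,st[i],np.round(cv2.boxPoints(r),3).tolist(),np.round(np.percentile(Q[:,2],[2,98]),3))
E
```

```text
scene flapL [0.567 0.232 0.267] [53 49 46]
scene flapR [0.507 0.095 0.277] [54 54 53]
scene flapHL [0.665 0.2   0.231] [37 37 34]
scene flapHR [0.608 0.082 0.253] [62 58 57]
scene drL [0.562 0.234 0.068] [33 31 25]
scene drR [0.541 0.08  0.034] [33 31 29]
scene purple [0.554 0.324 0.076] [103 102 105]
scene brown [0.526 0.001 0.051] [ 8 30 52]
scene towL [0.822 0.212 0.16 ] [92 95 96]
scene red [0.533 0.485 0.044] [135 143 145]
scene bl [0.603 0.49  0.043] [140 150 150]
scene flap [ 257  205   75   59 2200] [[0.5019999742507935, 0.06800000369548798], [0.7210000157356262, 0.02800000086426735], [0.7549999952316284, 0.21699999272823334], [0.5360000133514404, 0.25600001215934753]] [0.228 0.276]
scene drawer [279 274  47  40 570] [[0.5339999794960022, 0.06400000303983688], [0.5460000038146973, 0.06300000101327896], [0.574999988079071, 0.24500000476837158], [0.5619999766349792, 0.24699999392032623]] [0.018 0.075]
side flapL [0.564 0.237 0.268] [45 41 37]
side flapR [0.513 0.098 0.269] [79 83 84]
side drL [0.568 0.235 0.05 ] [24 20 18]
side drR [0.542 0.082 0.031] [37 33 34]
side purple [na
[... 456 characters left out ...]
9861717224, 0.22100000083446503]] [0.201 0.237]
side drawer [284 295  38  50 714] [[0.5350000262260437, 0.07100000232458115], [0.5849999785423279, 0.06300000101327896], [0.6150000095367432, 0.23899999260902405], [0.5649999976158142, 0.24799999594688416]] [0.019 0.074]
side drawer [190 296  23  19 237] [[0.8009999990463257, 0.210999995470047], [0.878000020980835, 0.19900000095367432], [0.8790000081062317, 0.2070000022649765], [0.8029999732971191, 0.2199999988079071]] [0.041 0.08 ]
side drawer [270 348  15  26 276] [[0.5400000214576721, 0.328000009059906], [0.578000009059906, 0.32100000977516174], [0.5809999704360962, 0.3409999907016754], [0.5429999828338623, 0.3479999899864197]] [0.014 0.073]
```

```bash
python3 - <<'E'
from h import *
import pickle,cell
print([n for n in dir(cell) if n[0]!='_'])
ps=-.16;X=np.array([np.cos(ps),np.sin(ps)]);Y=np.array([-X[1],X[0]])
for n in("scene","side"):
    c=pickle.load(open(n+".pkl","rb"));W=cloud(c)
    a=W[...,:2]@X;b=W[...,:2]@Y
    for lo,hi in((.09,.13),(.13,.17),(.17,.21),(.3,.34)):
        m=(W[...,2]>lo)&(W[...,2]<hi)&(b>.18)&(b<.33)&(a>.4)&(a<.95)
        print(n,lo,m.sum(),np.round(np.percentile(a[m],[1,5,20]),3),np.round(np.percentile(b[m],[50,90,99]),3))
        m=(W[...,2]>lo)&(W[...,2]<hi)&(b>.22)&(b<.25)&(a>.4)&(a<.95); print('  ',np.histogram(a[m],np.arange(.5,.72,.01))[0])
    m=(W[...,2]>.24)&(W[...,2]<.29)&(b>.18)&(b<.32)&(a<.6)&(a>.4)
    z=W[...,2][m];print(np.polyfit(a[m],z,1),np.percentile(a[m],[1,50]))
E
```

```text
['IKError', 'hand_in', 'observe', 'pinch_z', 'read_camera']
scene 0.09 390 [0.593 0.594 0.596] [0.265 0.322 0.329]
   [ 0  0  0  0  0  0  0  0  0 69  4  0  0  0  0  0  0  0  0  0  0]
scene 0.13 217 [0.594 0.595 0.597] [0.304 0.326 0.33 ]
   [0 0 0 0 0 0 0 0 0 7 0 0 0 0 0 0 0 0 0 0 0]
scene 0.17 131 [0.595 0.596 0.598] [0.318 0.327 0.33 ]
   [0 0 0 0 0 0 0 0 0 0 0 0 0 0 0 0 0 0 0 0 0]
scene 0.3 188 [0.916 0.919 0.922] [0.278 0.324 0.329]
   [0 0 0 0 0 0 0 0 0 0 0 0 0 0 0 0 0 0 0 0 0]
[-0.24741663  0.39673907] [0.48920194 0.53665827]
side 0.09 521 [0.594 0.595 0.596] [0.28  0.321 0.329]
   [ 0  0  0  0  0  0  0  0  0 82  0  0  0  0  0  0  0  0  0  0  0]
side 0.13 573 [0.594 0.595 0.596] [0.284 0.321 0.329]
   [ 0  0  0  0  0  0  0  0  0 77  5  0  0  0  0  0  0  0  0  0  0]
side 0.17 435 [0.594 0.595 0.596] [0.297 0.323 0.329]
   [ 0  0  0  0  0  0  0  0  0 39  0  0  0  0  0  0  0  0  0  0  0]
side 0.3 196 [0.917 0.919 0.921] [0.301 0.325 0.329]
   [0 0 0 0 0 0 0 0 0 0 0 0 0 0 0 0 0 0 0 0 0]
[-0.2405507   0.39087575] [0.48907187 0.53377553]
```

Request:
arm_command(
  fingers=[1,1,1,1,1,1,1,1],
  travel=[
    [0.324,-0.182,-0.073],
    [0.324,-0.182,-0.073],
    [0.324,-0.182,-0.073],
    [0.324,-0.182,-0.073],
    [0.324,-0.182,-0.073],
    [0.324,-0.182,-0.073],
    [0.324,-0.182,-0.073],
    [0.324,-0.182,-0.073],
  ],
  dr=[
    [0,0,24],
    [0,0,24],
    [0,0,24],
    [0,0,24],
    [0,0,24],
    [0,0,24],
    [0,0,24],
    [0,0,24],
  ],
)

```text
time: 0.77
tool_pos: [0.3639, -0.2842, 0.2898]
tool_rot: [-3.141, 0.0, -0.163]
contact_force: [0.4, -1.7, -0.0]
opening: 0.043
grip_force: 0.0
```

Request:
arm_command(
  fingers=[1,1,1,1,1,1,1,1],
  travel=[
    [0.02,-0.46,-0.02],
    [0.02,-0.46,-0.02],
    [0.02,-0.46,-0.02],
    [0.02,-0.46,-0.02],
    [0.02,-0.46,-0.02],
    [0.02,-0.46,-0.02],
    [0.02,-0.46,-0.02],
    [0.02,-0.46,-0.02],
  ],
  dr=[
    [0,0,0],
    [0,0,0],
    [0,0,0],
    [0,0,0],
    [0,0,0],
    [0,0,0],
    [0,0,0],
    [0,0,0],
  ],
)

```text
time: 1.43
tool_pos: [0.431, 0.0421, 0.304]
tool_rot: [3.141, 0.0, -0.163]
contact_force: [1.6, -0.4, 0.2]
opening: 0.0001
grip_force: 0.0
```

Request:
arm_command(
  fingers=[1,1,1,1,1,1,1,1],
  travel=[
    [0,-0.04,0],
    [0,-0.08,0],
    [0,-0.12,0],
    [0,-0.14,0],
    [0,-0.14,0],
    [0,-0.14,0],
    [0,-0.14,0],
    [0,-0.14,0],
  ],
  dr=[
    [0,7,0],
    [0,14,0],
    [0,21,0],
    [0,28,0],
    [0,35,0],
    [0,42,0],
    [0,45,0],
    [0,45,0],
  ],
)

```text
time: 2.1
tool_pos: [0.4513, 0.1782, 0.3016]
tool_rot: [3.138, -0.785, -0.158]
contact_force: [-0.5, 0.9, -0.3]
opening: 0.0002
grip_force: 0.0
```

```bash
python3 - <<'E'
from cell import *
import numpy as np
s=observe();print({k:np.round(s[k],3).tolist() for k in('time','qpos','tool_pos','tool_rot','contact_force')})
E
```

```text
{'time': 2.1, 'qpos': [0.507, -0.039, 2.045, -0.821, 0.643, 2.788], 'tool_pos': [0.451, 0.178, 0.302], 'tool_rot': [3.138, -0.785, -0.158], 'contact_force': [-0.543, 0.914, -0.303]}
```

Request:
arm_command(
  fingers=[1,1,1,1,1,1,1,1],
  travel=[
    [-0.003,0.025,-0.003],
    [-0.006,0.05,-0.006],
    [-0.01,0.08,-0.01],
    [-0.013,0.11,-0.013],
    [-0.016,0.13,-0.016],
    [-0.019,0.154,-0.019],
    [-0.019,0.154,-0.019],
    [-0.019,0.154,-0.019],
  ],
  dr=[
    [5,0,-5],
    [10,0,-10],
    [15,0,-15],
    [20,0,-20],
    [25,0,-25],
    [30,0,-30],
    [31,0,-31],
    [31,0,-31],
  ],
)

```text
time: 2.77
tool_pos: [0.413, 0.0844, 0.2857]
tool_rot: [3.14, -0.661, 0.103]
contact_force: [-1.4, 0.7, -0.5]
opening: 0.0007
grip_force: 0.0
```

```bash
cat > s.py <<'E'
from cell import *
import numpy as np
s=observe();print({k:np.round(s[k],3).tolist() for k in('time','qpos','tool_pos','tool_rot','contact_force')})
E
python3 s.py
```

```text
{'time': 2.767, 'qpos': [-0.053, -0.248, 2.178, 0.177, 0.563, 1.297], 'tool_pos': [0.413, 0.084, 0.286], 'tool_rot': [3.14, -0.661, 0.103], 'contact_force': [-1.357, 0.681, -0.501]}
```

Request:
arm_command(
  fingers=[1,1,1,1,1,1,1,1],
  travel=[
    [0,0.01,-0.01],
    [0,0.02,-0.02],
    [0,0.03,-0.02],
    [0,0.04,-0.02],
    [0,0.05,-0.02],
    [0,0.05,-0.02],
    [0,0.05,-0.02],
    [0,0.05,-0.02],
  ],
  dr=[
    [4,0,-5],
    [8,0,-10],
    [12,0,-15],
    [16,0,-20],
    [20,0,-25],
    [20,0,-25],
    [20,0,-25],
    [20,0,-25],
  ],
)

```text
time: 3.43
tool_pos: [0.4077, 0.0311, 0.303]
tool_rot: [-3.141, -0.669, 0.662]
contact_force: [-0.3, -0.4, 0.0]
opening: 0.0005
grip_force: 0.0
```

```bash
python3 s.py; cat > fk.py <<'E'
import numpy as np
from scipy.optimize import least_squares
from scipy.spatial.transform import Rotation as R
D=[([-1.461,.343,1.525,0,1.275,-.146],[.133,-.508,.226],[-3.14,0,.256]),
([.507,-.039,2.045,-.821,.643,2.788],[.451,.178,.302],[3.138,-.785,-.158]),
([-.053,-.248,2.178,.177,.563,1.297],[.413,.084,.286],[3.14,-.661,.103])]
def add(*d): D.append(d)
def fk(q,p,s=(1,1)):
    d1,a1,L1,ex,ey,L2,Lt,wx=p
    r=R.from_euler
    A=r('z',q[0]);B=A*r('y',q[1]);C=B*r('y',q[2]);E=C*r('z',s[0]*q[3]);F=E*r('y',q[4]);G=F*r('z',s[1]*q[5]+np.pi/2*1)
    t=A.apply([a1,0,d1])+B.apply([0,0,L1])+C.apply([ex,ey,L2])+F.apply([wx,0,Lt])
    return t,G
def fit(s):
    f=lambda p:np.concatenate([fk(q,p,s)[0]-t for q,t,_ in D]+[.003*(p-p0)])
    p0=np.array([.2,0,.4,.05,.0,.35,.2,0]);return least_squares(f,p0)
E
python3 - <<'E'
from cell import *
from fk import *
s=observe();add(s['qpos'],s['tool_pos'],s['tool_rot'])
for sg in((1,1),(1,-1),(-1,1),(-1,-1)):
    f=fit(sg);print(sg,np.round(f.x,3),np.round(f.fun,3)[:12])
    print([round((fk(q,f.x,sg)[1].inv()*R.from_euler('xyz',o)).magnitude(),2) for q,_,o in D])
E
```

```text
{'time': 3.433, 'qpos': [-0.633, -0.171, 2.078, 0.716, 1.14, -0.003], 'tool_pos': [0.408, 0.031, 0.303], 'tool_rot': [-3.141, -0.669, 0.662], 'contact_force': [-0.319, -0.377, 0.041]}
(1, 1) [ 0.227  0.003  0.507  0.052  0.076  0.378  0.318 -0.   ] [-0. -0. -0. -0.  0. -0. -0.  0.  0.  0. -0.  0.]
[0.0, 0.0, 0.0, 0.0]
(1, -1) [ 0.227  0.003  0.507  0.052  0.076  0.378  0.318 -0.   ] [-0. -0. -0. -0.  0. -0. -0.  0.  0.  0. -0.  0.]
[0.29, 0.71, 2.59, 0.01]
(-1, 1) [-1.641  0.986  0.256 -1.214  0.088 -1.047 -0.187 -0.078] [ 0.01   0.016  0.028  0.002  0.028  0.006 -0.089  0.016  0.019  0.044
 -0.089 -0.054]
[0.0, 1.64, 0.35, 1.43]
(-1, -1) [-1.641  0.986  0.256 -1.214  0.088 -1.047 -0.187 -0.078] [ 0.01   0.016  0.028  0.002  0.028  0.006 -0.089  0.016  0.019  0.044
 -0.089 -0.054]
[0.29, 2.24, 2.9, 1.43]
```

```bash
cat > ik.py <<'E'
from fk import *
P=np.array([.227,.003,.507,.052,.076,.378,.318,0]);P=fit((1,1)).x
lo=np.array([-2.53,-.77,.04,-1,.28,-3.11]);hi=np.array([2.53,2.02,2.7,4.14,2.66,3.11])
ps=-.16;X=np.array([np.cos(ps),np.sin(ps),0]);Y=np.array([-X[1],X[0],0]);Z=np.array([0,0,1.])
def pt(a,b,z): return a*X+b*Y+z*Z
def rot(yaw,e): # tool z elevation e, tool y horizontal, tool x up-ish
    return R.from_euler('xyz',[np.pi,-(np.pi/2+e),yaw])  # e=-pi/2 is down
def ik(t,G,q0):
    def f(q):
        a,b=fk(q,P);return np.concatenate([a-t,.3*(b.inv()*G).as_rotvec()])
    s=least_squares(f,np.clip(q0,lo+.01,hi-.01),bounds=(lo,hi));return s.x,np.abs(s.fun).max()
def flap(phi,r,e,h=.010,off=0,yd=0):
    ef=np.array([-np.sin(phi),np.cos(phi)]);n=-np.array([np.cos(phi),np.sin(phi)])
    m=h*abs(-np.sin(e)*n[0]+np.cos(e)*n[1])+.019*abs(np.sin(yd)*n[0])+off
    return np.array([.593,.236])+r*ef+m*n
E
cat > srch.py <<'E'
from ik import *
q=np.array([-.633,-.171,2.078,.716,1.14,-.003])
for yaw in(.2,.5,.8,1.1):
  for e in(-.25,0,.25):
    for b in(.18,.23):
        q0=q.copy();out=[]
        for phi in(1.31,.9,.45,0):
            a,z=flap(phi,.085,e,yd=yaw+.16);q0,er=ik(pt(a,b,z),rot(yaw,e),q0);out.append((round(float(er),3),np.round(q0,2).tolist(),round(float(np.min(np.minimum(q0-lo,hi-q0))),2)))
        if max(o[0] for o in out)<.003: print(yaw,e,b,[o[2] for o in out],out[0][1],out[-1][1])
E
python3 -c "
from ik import *
print(rot(.66,-.9).as_matrix()[:,2],R.from_euler('xyz',[-3.141,-.669,.662]).as_matrix()[:,2])"; python3 srch.py
```

```text
[ 0.49106705  0.38111955 -0.78332691] [ 0.48882877  0.38170275 -0.78444212]
0.2 -0.25 0.18 [0.15, 0.22, 0.32, 0.42] [-0.18, 0.35, 2.55, 2.72, 1.09, -1.47] [-0.18, 0.18, 2.28, 2.56, 0.71, -1.21]
0.2 -0.25 0.23 [0.2, 0.26, 0.36, 0.37] [0.04, 0.36, 2.5, 2.96, 1.04, -1.52] [-0.01, 0.21, 2.24, 2.8, 0.65, -1.35]
0.2 0 0.18 [0.06, 0.11, 0.21, 0.32] [-0.2, 0.74, 2.64, 2.73, 1.78, -1.66] [-0.19, 0.41, 2.38, 2.73, 1.24, -1.43]
0.2 0 0.23 [0.13, 0.17, 0.25, 0.36] [0.03, 0.7, 2.57, 2.97, 1.71, -1.59] [-0.02, 0.42, 2.34, 2.91, 1.2, -1.48]
0.2 0.25 0.18 [0.11, 0.13, 0.21, 0.3] [-0.18, 1.06, 2.59, 2.65, 2.28, -1.81] [-0.18, 0.68, 2.4, 2.77, 1.76, -1.55]
0.2 0.25 0.23 [0.17, 0.19, 0.25, 0.34] [0.04, 1.01, 2.53, 2.94, 2.21, -1.65] [-0.01, 0.67, 2.36, 2.94, 1.71, -1.55]
0.5 -0.25 0.18 [0.24, 0.29, 0.39, 0.5] [-0.49, 0.37, 2.46, 2.06, 1.16, -1.29] [-0.42, 0.23, 2.2, 1.93, 0.96, -0.89]
0.5 -0.25 0.23 [0.25, 0.3, 0.4, 0.5] [-0.29, 0.37, 2.45, 2.26, 1.11, -1.32] [-0.27, 0.24, 2.2, 2.07, 0.87, -0.94]
0.5 0 0.18 [0.17, 0.21, 0.3, 0.41] [-0.52, 0.69, 2.53, 2.12, 1.61, -1.64] [-0.44, 0.43, 2.29, 2.16, 1.33, -
[... 1024 characters left out ...]
9, 1.7, -1.28]
1.1 -0.25 0.18 [0.66, 0.7, 0.78, 0.89] [-0.61, 0.52, 2.04, 1.32, 1.44, -0.99] [-0.55, 0.46, 1.81, 1.33, 1.47, -0.69]
1.1 -0.25 0.23 [0.64, 0.67, 0.76, 0.87] [-0.5, 0.51, 2.06, 1.41, 1.37, -0.99] [-0.45, 0.45, 1.83, 1.39, 1.39, -0.69]
1.1 0 0.18 [0.64, 0.66, 0.73, 0.84] [-0.63, 0.7, 2.06, 1.42, 1.63, -1.2] [-0.57, 0.6, 1.86, 1.5, 1.63, -0.89]
1.1 0 0.23 [0.6, 0.63, 0.7, 0.81] [-0.52, 0.7, 2.1, 1.52, 1.59, -1.22] [-0.47, 0.59, 1.89, 1.57, 1.57, -0.9]
1.1 0.25 0.18 [0.65, 0.66, 0.72, 0.81] [-0.61, 0.89, 2.05, 1.49, 1.84, -1.36] [-0.55, 0.75, 1.89, 1.63, 1.83, -1.05]
1.1 0.25 0.23 [0.62, 0.63, 0.69, 0.79] [-0.5, 0.89, 2.08, 1.59, 1.82, -1.39] [-0.45, 0.74, 1.91, 1.71, 1.78, -1.07]
```

```bash
cat > plan.py <<'E'
from ik import *
def plan(wps,start=None,q=None,show=True):
    # wps: list of (a,b,z,yaw,e); prints tool-frame shift/turn from start, IK margin
    from cell import observe
    s=observe()
    t0=np.array(s['tool_pos']);R0=R.from_euler('xyz',s['tool_rot']);q=np.array(s['qpos'])
    print('now a,b,z',np.round([t0@X,t0@Y,t0[2]],4),'rot',np.round(s['tool_rot'],3),'F',np.round(s['contact_force'],1))
    for a,b,z,yaw,e in wps:
        t=pt(a,b,z);G=rot(yaw,e);qn,er=ik(t,G,q)
        print('T',np.round(R0.inv().apply(t-t0),4).tolist(),'dr',np.round(np.degrees((R0.inv()*G).as_rotvec()),1).tolist(),'err %.4f'%er,'dq',np.round(qn-q,2).tolist(),'marg',np.round(np.min(np.minimum(qn-lo,hi-qn)),2),'q4 %.2f'%qn[3]);q=qn
E
python3 - <<'E'
from plan import *
plan([(.40,.12,.29,.6,-.7),(.41,.15,.27,.5,-.45),(.42,.18,.25,.42,-.2),(.43,.20,.23,.35,0.),(.45,.21,.228,.35,0.)])
for phi in(1.31,1.0,.7,.4,.2,0):
    a,z=flap(phi,.095,0,yd=.51);print(phi,round(a,4),round(z,4))
E
```

```text
now a,b,z [0.3976 0.0957 0.303 ] rot [-3.141 -0.669  0.662] F [-0.3 -0.4  0. ]
T [0.0073, -0.0147, 0.0223] dr [-2.5, 11.6, 2.6] err 0.0000 dq [-0.08, -0.01, 0.19, 0.29, -0.08, -0.26] marg 0.43 q4 1.01
T [0.0174, -0.0278, 0.0558] dr [-7.4, 25.9, 5.9] err 0.0000 dq [-0.01, 0.11, 0.26, 0.52, -0.05, -0.52] marg 0.18 q4 1.53
T [0.0276, -0.0409, 0.0893] dr [-12.1, 40.0, 7.4] err 0.0102 dq [0.14, 0.38, 0.18, 0.57, 0.27, -0.67] marg 0.0 q4 2.09
T [0.0321, -0.0471, 0.1183] dr [-16.7, 51.3, 8.1] err 0.0387 dq [0.23, 0.56, 0.0, 0.25, 0.6, -0.42] marg 0.0 q4 2.34
T [0.0473, -0.0393, 0.1329] dr [-16.7, 51.3, 8.1] err 0.0199 dq [0.08, 0.02, 0.0, 0.11, 0.05, 0.02] marg 0.0 q4 2.45
1.31 0.4981 0.2488
1.0 0.5058 0.276
0.7 0.5214 0.2999
0.4 0.5445 0.3187
0.2 0.5633 0.3269
0 0.5837 0.331
```

```bash
python3 - <<'E'
from plan import *
w=[(.40,.10,.29,.7,-.7),(.40,.10,.27,.75,-.45),(.41,.11,.25,.8,-.2),(.42,.12,.23,.8,0.),(.45,.16,.228,.8,0.),(.495,.21,.228,.8,0)]
for phi,y in((1.31,.8),(1.0,.7),(.7,.6),(.4,.5),(.2,.4),(0,.4)):
    a,z=flap(phi,.095,0,yd=y+.16);w.append((a,.21,z,y,0));print(phi,round(a,4),round(z,4))
plan(w)
E
```

```text
1.31 0.4977 0.2473
1.0 0.5043 0.2737
0.7 0.5192 0.2981
0.4 0.5425 0.3178
0.2 0.5625 0.3267
0 0.5829 0.331
now a,b,z [0.3976 0.0957 0.303 ] rot [-3.141 -0.669  0.662] F [-0.3 -0.4  0. ]
T [-0.0042, -0.0011, 0.0132] dr [1.5, 11.6, -1.6] err 0.0000 dq [-0.17, 0.05, 0.14, 0.25, 0.05, -0.38] marg 0.48 q4 0.97
T [-0.0166, -0.0011, 0.0289] dr [3.9, 25.9, -3.2] err 0.0000 dq [-0.17, 0.2, 0.15, 0.2, 0.13, -0.48] marg 0.33 q4 1.17
T [-0.018, -0.0006, 0.0533] dr [6.8, 40.2, -4.2] err 0.0000 dq [-0.03, 0.34, 0.08, 0.13, 0.12, -0.44] marg 0.25 q4 1.29
T [-0.0193, -0.0001, 0.0778] dr [7.3, 51.6, -3.6] err 0.0000 dq [0.03, 0.32, 0.03, 0.08, 0.12, -0.34] marg 0.22 q4 1.37
T [0.0185, -0.0053, 0.1102] dr [7.3, 51.6, -3.6] err 0.0000 dq [0.18, -0.0, -0.03, 0.18, 0.01, 0.03] marg 0.25 q4 1.55
T [0.0713, -0.0063, 0.1519] dr [7.3, 51.6, -3.6] err 0.0000 dq [0.23, -0.01, -0.08, 0.23, -0.01, 0.1] marg 0.33 q4 1.78
T [0.0847, -0.0043, 0.1379] dr [7.3, 51.6, -3.6] err 0.0000 dq [0.0, -0.06, -0.01, 0.0, -0.02, 0.07] marg 0.34 q4 1.78
T [0.1046, 0.0005, 0.1199] dr [2.0, 51.7, -1.0] err 0.0000 dq [0.04, -0.09, 0.05, 0.13, -0.03, 0.03] marg 0.29 q4 1.91
T [0.1277, 0.0114, 0.1071] dr [-3.4, 51.7, 1.6] err 0.0000 dq [0.06, -0.09, 0.01, 0.16, -0.06, 0.06] marg 0.28 q4 2.07
T [0.1523, 0.0285, 0.1014] dr [-8.7, 51.6, 4.2] err 0.0000 dq [0.09, -0.07, -0.02, 0.17, -0.09, 0.05] marg 0.3 q4 2.24
T [0.1685, 0.0431, 0.1028] dr [-14.0, 51.4, 6.8] err 0.0000 dq [0.09, -0.03, -0.02, 0.18, -0.08, -0.01] marg 0.32 q4 2.42
T [0.1821, 0.0581, 0.1081] dr [-14.0, 51.4, 6.8] err 0.0000 dq [0.01, 0.0, -0.06, -0.0, -0.04, 0.03] marg 0.38 q4 2.42
```

Request:
arm_command(
  fingers=[1,1,1,1,1,1,1,1],
  travel=[
    [-0.002,0,0.006],
    [-0.004,0,0.013],
    [-0.01,0,0.021],
    [-0.017,0,0.029],
    [-0.018,0,0.041],
    [-0.018,0,0.053],
    [-0.019,0,0.066],
    [-0.019,0,0.078],
  ],
  dr=[
    [1,6,-1],
    [2,12,-2],
    [3,19,-3],
    [4,26,-3],
    [5,33,-4],
    [7,40,-4],
    [7,46,-4],
    [7,51.6,-4],
  ],
)

```text
time: 4.1
tool_pos: [0.432, 0.0484, 0.2304]
tool_rot: [3.082, -1.433, 0.842]
contact_force: [0.4, 0.2, 0.5]
opening: 0.0006
grip_force: 0.0
```

```bash
python3 - <<'E'
from plan import *
plan([(.42,.12,.23,.8,0.),(.45,.16,.228,.8,0.),(.495,.21,.228,.8,0)])
from cell import read_camera
cv=__import__('cv2');cv.imwrite('pics/a.png',read_camera('scene')['color'][150:400,150:550])
E
```

```text
now a,b,z [0.4188 0.1166 0.2304] rot [ 3.082 -1.433  0.842] F [0.4 0.2 0.5]
T [0.0001, -0.001, 0.0035] dr [1.0, 7.9, 0.4] err 0.0000 dq [0.01, 0.19, -0.0, 0.0, 0.1, -0.18] marg 0.22 q4 1.37
T [0.005, -0.0002, 0.0533] dr [1.0, 7.9, 0.4] err 0.0000 dq [0.18, -0.0, -0.03, 0.18, 0.01, 0.03] marg 0.25 q4 1.55
T [0.0141, 0.0068, 0.1196] dr [1.0, 7.9, 0.4] err 0.0000 dq [0.23, -0.01, -0.08, 0.23, -0.01, 0.1] marg 0.33 q4 1.78
```

View pics/a.png

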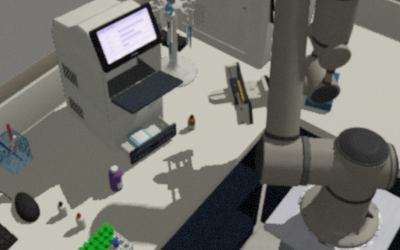

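The gripper (crop 240,92) is level, left of the forearm and clear of the flap edge (crop 150,100). Moving under the flap.

Request:
arm_command(
  fingers=[1,1,1,1,1,1,1,1],
  travel=[
    [0,-0.001,0.01],
    [0.002,0,0.03],
    [0.005,0,0.053],
    [0.008,0.002,0.075],
    [0.011,0.004,0.095],
    [0.013,0.006,0.11],
    [0.014,0.007,0.12],
    [0.014,0.007,0.12],
  ],
  dr=[
    [0.5,4,0],
    [1,8,0.4],
    [1,8,0.4],
    [1,8,0.4],
    [1,8,0.4],
    [1,8,0.4],
    [1,8,0.4],
    [1,8,0.4],
  ],
)

```text
time: 4.82
tool_pos: [0.5209, 0.1336, 0.2291]
tool_rot: [-1.722, -1.567, -0.611]
contact_force: [-0.6, -0.2, -0.4]
opening: 0.0004
grip_force: 0.0
```

```bash
python3 - <<'E'
from plan import *
w=[]
for phi,y in((1.31,.8),(1.15,.75),(1.0,.7),(.85,.65),(.7,.6)):
    a,z=flap(phi,.095,0,yd=y+.16);w.append((a,.21,z,y,0))
plan(w)
from cell import read_camera
cv=__import__('cv2');cv.imwrite('pics/b.png',cv.resize(read_camera('side')['color'][180:340,200:420],None,fx=3,fy=3))
E
```

```text
now a,b,z [0.493  0.2149 0.2291] rot [-1.722 -1.567 -0.611] F [-0.6 -0.2 -0.4]
T [0.0182, 0.0066, -0.0013] dr [-0.5, 0.0, -0.2] err 0.0000 dq [-0.01, -0.04, -0.01, 0.0, -0.01, 0.05] marg 0.34 q4 1.78
T [0.0318, 0.0085, -0.0] dr [-3.4, 0.0, -0.2] err 0.0000 dq [0.02, -0.05, 0.03, 0.06, -0.01, 0.01] marg 0.32 q4 1.84
T [0.0447, 0.0119, 0.0024] dr [-6.2, 0.0, -0.2] err 0.0000 dq [0.02, -0.04, 0.02, 0.07, -0.02, 0.02] marg 0.29 q4 1.91
T [0.0572, 0.0171, 0.006] dr [-9.1, 0.0, -0.2] err 0.0000 dq [0.03, -0.05, 0.01, 0.08, -0.03, 0.03] marg 0.28 q4 1.99
T [0.0691, 0.0241, 0.0108] dr [-12.0, 0.1, -0.2] err 0.0000 dq [0.04, -0.04, 0.0, 0.08, -0.04, 0.03] marg 0.28 q4 2.07
```

View pics/b.png

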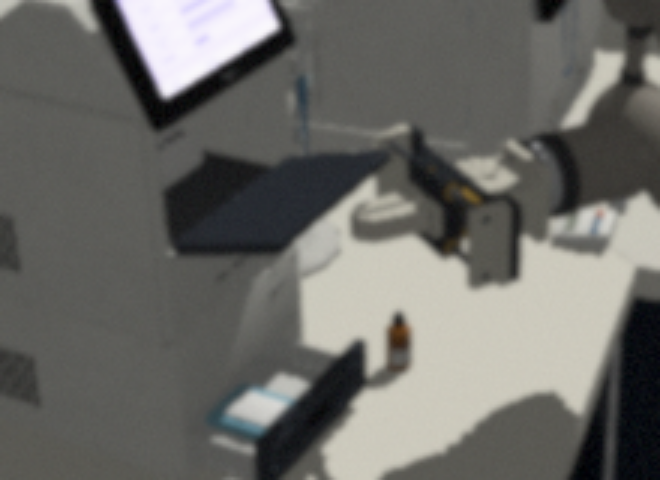

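The fingers are hidden under the flap. The body sits just beside its right corner (crop 395,160) and looks clear. Lifting slowly.

Request:
arm_command(
  fingers=[1,1,1,1,1,1],
  travel=[
    [0.006,0.002,-0.001],
    [0.012,0.004,-0.001],
    [0.018,0.006,-0.001],
    [0.023,0.007,-0.001],
    [0.028,0.008,0],
    [0.032,0.0085,0],
  ],
  dr=[
    [0,0,0],
    [0,0,0],
    [-0.5,0,0],
    [-1.5,0,0],
    [-2.5,0,0],
    [-3.4,0,0],
  ],
)

```text
time: 5.37
tool_pos: [0.5253, 0.1276, 0.2593]
tool_rot: [-1.889, -1.557, -0.504]
contact_force: [0.4, -0.2, -1.9]
opening: 0.0003
grip_force: 1.0
```

```bash
cat > fl.py <<'E'
import sys,pickle
from plan import *
from h import *
w=[]
for a_ in sys.argv[1:]:
    phi,y=map(float,a_.split(','));a,z=flap(phi,.095,0,yd=y+.16);w.append((a,.21,z,y,0))
plan(w)
from cell import read_camera
c=read_camera('scene');W=cloud(c);a=W@X;b=W@Y;z=W[...,2]
m=(c["color"].max(2)<75)&(a>.45)&(a<.60)&(b>.23)&(b<.335)&(z>.24)&(z<.35)&((a-.593)**2+(z-.236)**2<.118**2)&((a-.593)**2+(z-.236)**2>.05**2)
ang=np.arctan2(.593-a[m],z[m]-.236);print('flap ang',m.sum(),np.round(np.percentile(ang,[5,50,95]),2))
E
python3 fl.py 1.0,.7 .85,.65 .7,.6 .55,.55
```

```text
now a,b,z [0.4982 0.2096 0.2593] rot [-1.889 -1.557 -0.504] F [ 0.4 -0.2 -1.9]
T [0.0145, 0.0044, 0.004] dr [-2.8, 0.3, -0.7] err 0.0000 dq [0.03, -0.02, 0.01, 0.07, -0.01, -0.0] marg 0.29 q4 1.91
T [0.0271, 0.0092, 0.0078] dr [-5.6, 0.3, -0.7] err 0.0000 dq [0.03, -0.05, 0.01, 0.08, -0.03, 0.03] marg 0.28 q4 1.99
T [0.039, 0.0158, 0.013] dr [-8.5, 0.3, -0.7] err 0.0000 dq [0.04, -0.04, 0.0, 0.08, -0.04, 0.03] marg 0.28 q4 2.07
T [0.0499, 0.0241, 0.0196] dr [-11.4, 0.3, -0.7] err 0.0000 dq [0.04, -0.04, -0.01, 0.08, -0.04, 0.03] marg 0.29 q4 2.15
flap ang 478 [0.96 1.07 1.16]
```

Request:
arm_command(
  fingers=[1,1,1,1,1,1,1,1],
  travel=[
    [0.007,0.002,0.002],
    [0.0145,0.0044,0.004],
    [0.021,0.007,0.006],
    [0.027,0.009,0.008],
    [0.033,0.0125,0.0105],
    [0.039,0.016,0.013],
    [0.0445,0.02,0.0165],
    [0.05,0.024,0.0195],
  ],
  dr=[
    [-1.4,0,0],
    [-2.8,0.3,-0.7],
    [-4.2,0.3,-0.7],
    [-5.6,0.3,-0.7],
    [-7,0.3,-0.7],
    [-8.5,0.3,-0.7],
    [-10,0.3,-0.7],
    [-11.4,0.3,-0.7],
  ],
)

```text
time: 6.08
tool_pos: [0.556, 0.1238, 0.3083]
tool_rot: [-1.974, -1.569, -0.616]
contact_force: [-1.0, -0.1, -1.9]
opening: 0.0001
grip_force: 0.8
```

```bash
python3 fl.py .45,.5 .3,.45 .2,.4 .1,.4 .0,.4
```

```text
now a,b,z [0.5292 0.2108 0.3083] rot [-1.974 -1.569 -0.616] F [-1.  -0.1 -1.9]
T [0.0068, 0.0066, 0.0064] dr [-2.9, 0.0, -0.1] err 0.0000 dq [0.04, -0.0, -0.0, 0.09, -0.03, -0.01] marg 0.29 q4 2.24
T [0.0145, 0.0156, 0.0169] dr [-5.8, 0.0, -0.1] err 0.0000 dq [0.05, -0.02, -0.02, 0.09, -0.05, 0.01] marg 0.31 q4 2.33
T [0.0185, 0.0223, 0.0247] dr [-8.7, 0.1, -0.1] err 0.0000 dq [0.05, -0.01, -0.01, 0.09, -0.04, -0.01] marg 0.32 q4 2.42
T [0.0212, 0.0289, 0.0323] dr [-8.7, 0.1, -0.1] err 0.0000 dq [0.0, 0.0, -0.03, -0.0, -0.02, 0.02] marg 0.35 q4 2.42
T [0.0228, 0.0357, 0.0401] dr [-8.7, 0.1, -0.1] err 0.0000 dq [0.0, 0.0, -0.03, -0.0, -0.02, 0.01] marg 0.38 q4 2.42
flap ang 199 [0.52 0.58 0.61]
```

Request:
arm_command(
  fingers=[1,1,1,1,1,1,1,1],
  travel=[
    [0.0035,0.0033,0.0032],
    [0.0068,0.0066,0.0064],
    [0.0107,0.011,0.0117],
    [0.0145,0.0156,0.017],
    [0.0165,0.019,0.021],
    [0.0185,0.0223,0.0247],
    [0.02,0.0256,0.0285],
    [0.0212,0.029,0.0323],
  ],
  dr=[
    [-1.5,0,0],
    [-2.9,0,0],
    [-4.4,0,0],
    [-5.8,0,0],
    [-7.2,0,0],
    [-8.7,0,0],
    [-8.7,0,0],
    [-8.7,0,0],
  ],
)

```text
time: 6.8
tool_pos: [0.5989, 0.1164, 0.3295]
tool_rot: [-1.896, -1.57, -0.843]
contact_force: [-0.7, 1.6, -1.1]
opening: -0.0
grip_force: 0.5
```

```bash
python3 fl.py .05,.4 .0,.4 -.05,.4
```

```text
now a,b,z [0.5727 0.2103 0.3295] rot [-1.896 -1.57  -0.843] F [-0.7  1.6 -1.1]
T [0.0009, 0.003, 0.004] dr [-0.2, 0.0, -0.0] err 0.0000 dq [0.0, 0.02, -0.01, 0.01, 0.0, -0.01] marg 0.36 q4 2.42
T [0.0015, 0.0057, 0.0085] dr [-0.2, 0.0, -0.0] err 0.0000 dq [0.0, 0.0, -0.01, -0.0, -0.01, 0.01] marg 0.38 q4 2.42
T [0.0019, 0.008, 0.0121] dr [-0.2, 0.0, -0.0] err 0.0000 dq [0.0, 0.0, -0.01, -0.0, -0.01, 0.01] marg 0.39 q4 2.42
flap ang 461 [0.09 0.15 0.18]
```

Request:
arm_command(
  fingers=[1,1,1,1,1],
  travel=[
    [0,0.0013,0.002],
    [0,0.0026,0.004],
    [0,0.004,0.006],
    [0,0.0053,0.008],
    [0,0.0053,0.008],
  ],
  dr=[
    [0,0,0],
    [0,0,0],
    [0,0,0],
    [0,0,0],
    [0,0,0],
  ],
)

```text
time: 7.27
tool_pos: [0.609, 0.1136, 0.3297]
tool_rot: [-0.955, -1.57, -1.786]
contact_force: [-0.1, -0.2, -0.6]
opening: 0.0004
grip_force: 0.0
```

```bash
python3 fl.py 0,.4
```

```text
now a,b,z [0.5831 0.2092 0.3297] rot [-0.955 -1.57  -1.786] F [-0.1 -0.2 -0.6]
T [0.0013, -0.0008, 0.0003] dr [-0.0, -0.0, -0.0] err 0.0000 dq [0.0, 0.01, -0.0, 0.01, 0.0, -0.01] marg 0.38 q4 2.42
flap ang 545 [-0.02  0.04  0.08]
```

Request:
arm_command(
  fingers=[1,1,1,1,1],
  travel=[
    [0,0.0008,0.0013],
    [0,0.0016,0.0025],
    [0,0.0024,0.0037],
    [0,0.003,0.005],
    [0,0.003,0.005],
  ],
  dr=[
    [0,0,0],
    [0,0,0],
    [0,0,0],
    [0,0,0],
    [0,0,0],
  ],
)

```text
time: 7.73
tool_pos: [0.6145, 0.1131, 0.3297]
tool_rot: [-1.11, -1.57, -1.631]
contact_force: [0.8, 0.0, 0.0]
opening: 0.0005
grip_force: 0.0
```

```bash
python3 fl.py 0,.4
```

```text
now a,b,z [0.5887 0.2095 0.3297] rot [-1.11  -1.57  -1.631] F [0.8 0.  0. ]
T [0.0013, -0.0035, -0.0046] dr [-0.0, -0.0, -0.0] err 0.0000 dq [0.0, 0.0, 0.01, 0.01, 0.01, -0.01] marg 0.38 q4 2.42
flap ang 522 [-0.05 -0.    0.03]
```

Request:
arm_command(
  fingers=[1,1,1,1],
  travel=[
    [0,0.0008,0.0013],
    [0,0.0016,0.0025],
    [0,0.0022,0.0033],
    [0,0.0022,0.0033],
  ],
  dr=[
    [0,0,0],
    [0,0,0],
    [0,0,0],
    [0,0,0],
  ],
)

```text
time: 8.12
tool_pos: [0.6183, 0.1125, 0.3296]
tool_rot: [-1.268, -1.57, -1.473]
contact_force: [0.4, -0.1, 0.8]
opening: 0.0002
grip_force: 0.1
```

```bash
python3 fl.py 0,.4
```

```text
now a,b,z [0.5925 0.2095 0.3296] rot [-1.268 -1.57  -1.473] F [ 0.4 -0.1  0.8]
T [0.0014, -0.0055, -0.0079] dr [-0.0, -0.0, -0.0] err 0.0000 dq [-0.0, 0.0, 0.02, 0.01, 0.02, -0.02] marg 0.38 q4 2.42
flap ang 490 [-0.09 -0.04 -0.  ]
```

Request:
arm_command(
  fingers=[1,1,1,1],
  travel=[
    [0,0.0006,0.001],
    [0,0.0012,0.0018],
    [0,0.0016,0.0025],
    [0,0.0016,0.0025],
  ],
  dr=[
    [0,0,0],
    [0,0,0],
    [0,0,0],
    [0,0,0],
  ],
)

```text
time: 8.5
tool_pos: [0.619, 0.1125, 0.3296]
tool_rot: [-1.541, -1.568, -1.199]
contact_force: [-24.8, -6.5, 5.3]
opening: 0.0004
grip_force: 11.8
```

```bash
python3 fl.py 0,.4; python3 - <<'E'
from cell import *
cv=__import__('cv2');cv.imwrite('pics/c.png',cv.resize(read_camera('side')['color'][140:340,180:400],None,fx=3,fy=3))
E
```

```text
now a,b,z [0.5932 0.2097 0.3296] rot [-1.541 -1.568 -1.199] F [-24.8  -6.5   5.3]
T [0.0014, -0.0057, -0.0085] dr [-0.1, -0.0, -0.1] err 0.0000 dq [-0.0, 0.0, 0.02, 0.01, 0.02, -0.02] marg 0.38 q4 2.42
flap ang 483 [-0.09 -0.04 -0.  ]
```

View pics/c.png

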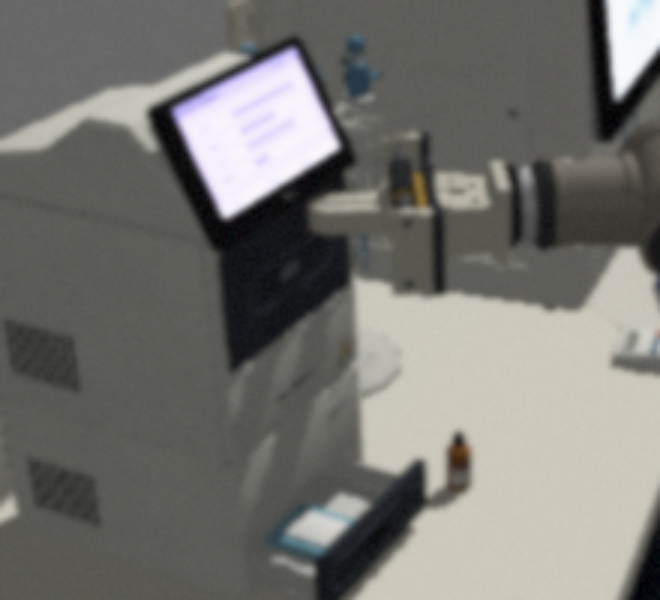

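The flap is shut, sitting flush under the screen (crop 285,280), with stop contact felt at 25 N. Backing off.

Request:
arm_command(
  fingers=[1,1,1,1,1],
  travel=[
    [0,-0.002,-0.004],
    [0,-0.005,-0.012],
    [0,-0.005,-0.03],
    [0,-0.005,-0.05],
    [0,-0.005,-0.06],
  ],
  dr=[
    [0,0,0],
    [0,0,0],
    [0,0,0],
    [0,0,0],
    [0,0,0],
  ],
)

```text
time: 9.02
tool_pos: [0.5622, 0.0932, 0.3294]
tool_rot: [-1.936, -1.569, -0.805]
contact_force: [0.3, -0.6, 0.4]
opening: 0.0007
grip_force: 0.0
```

```bash
python3 - <<'E'
from plan import *
for y,e in((.1,-.8),(.1,-.9),(0.,-.9),(.2,-.8),(.2,-.7)):
    print('==',y,e)
    plan([(.5,.21,.32,.35,-.3),(.46,.22,.25,(.35+y)/2,-.6),(.46,.23,.15,y,e),(.47,.24,.045,y,e),(.50,.24,.045,y,e),(.58,.24,.045,y,e)])
E
```

```text
== 0.1 -0.8
now a,b,z [0.5402 0.1816 0.3294] rot [-1.936 -1.569 -0.805] F [ 0.3 -0.6  0.4]
T [-0.0094, -0.0454, -0.0189] dr [-2.9, -17.1, 0.4] err 0.0000 dq [0.18, -0.3, -0.05, -0.06, -0.59, 0.29] marg 0.31 q4 2.25
T [-0.0795, -0.0751, -0.0474] dr [-9.8, -34.2, 2.9] err 0.0041 dq [0.24, -0.02, -0.02, 0.2, -0.44, -0.0] marg 0.0 q4 2.44
T [-0.1795, -0.0834, -0.0421] dr [-16.3, -45.4, 6.8] err 0.0101 dq [0.18, 0.25, -0.02, 0.99, 0.0, -0.77] marg 0.0 q4 3.43
T [-0.2845, -0.0864, -0.0282] dr [-16.3, -45.4, 6.8] err 0.0000 dq [0.01, 0.31, 0.02, -0.14, 0.29, 0.16] marg 0.29 q4 3.29
T [-0.2845, -0.0704, -0.0028] dr [-16.3, -45.4, 6.8] err 0.0000 dq [-0.03, 0.01, -0.07, -0.03, -0.06, -0.0] marg 0.23 q4 3.26
T [-0.2844, -0.0279, 0.0649] dr [-16.3, -45.4, 6.8] err 0.0000 dq [-0.07, 0.04, -0.19, -0.09, -0.15, 0.03] marg 0.08 q4 3.17
== 0.1 -0.9
now a,b,z [0.5402 0.1816 0.3294] rot [-1.936 -1.569 -0.805] F [ 0.3 -0.6  0.4]
T [-0.0094, -0.0454, -0.0189] dr [-2.9, -17.1, 0.4] err 0.0000 dq [0.18, -0.3, -0.05, -0.06, -0.59, 0.29] marg 0.31 q4 2.25
T [-0.0795, -0.0751, -0.0474] dr [-9.8, -34.2, 2.9] 
[... 2371 characters left out ...]
7.1, 0.4] err 0.0000 dq [0.18, -0.3, -0.05, -0.06, -0.59, 0.29] marg 0.31 q4 2.25
T [-0.0795, -0.0751, -0.0474] dr [-7.0, -34.3, 2.1] err 0.0000 dq [0.21, -0.03, -0.04, -0.07, -0.43, 0.22] marg 0.01 q4 2.17
T [-0.1795, -0.0834, -0.0421] dr [-11.1, -39.9, 3.9] err 0.0000 dq [0.13, 0.27, 0.05, 0.8, 0.12, -0.68] marg 0.13 q4 2.97
T [-0.2845, -0.0864, -0.0282] dr [-11.1, -39.9, 3.9] err 0.0000 dq [0.03, 0.38, 0.04, 0.1, 0.42, -0.09] marg 0.26 q4 3.08
T [-0.2845, -0.0704, -0.0028] dr [-11.1, -39.9, 3.9] err 0.0000 dq [-0.03, -0.01, -0.07, -0.04, -0.08, 0.01] marg 0.33 q4 3.04
T [-0.2844, -0.0279, 0.0649] dr [-11.1, -39.9, 3.9] err 0.0000 dq [-0.06, 0.02, -0.19, -0.1, -0.17, 0.06] marg 0.3 q4 2.94
```

```bash
python3 - <<'E'
from plan import *
for y,e in((.05,-.55),(.1,-.6)):
    print('==',y,e)
    plan([(.5,.20,.30,.3,-.2),(.48,.22,.23,.25,-.35),(.465,.24,.16,.2,-.45),(.47,.25,.10,.15,e),(.475,.25,.045,y,e),(.50,.25,.045,y,e),(.585,.25,.045,y,e)])
E
```

```text
== 0.05 -0.55
now a,b,z [0.5402 0.1816 0.3294] rot [-1.936 -1.569 -0.805] F [ 0.3 -0.6  0.4]
T [-0.0294, -0.0369, -0.0242] dr [-5.8, -11.4, 0.5] err 0.0000 dq [0.17, -0.15, 0.06, 0.2, -0.33, -0.0] marg 0.2 q4 2.51
T [-0.0995, -0.0644, -0.0305] dr [-8.6, -20.0, 1.4] err 0.0000 dq [0.18, 0.1, 0.03, 0.28, -0.07, -0.15] marg 0.16 q4 2.79
T [-0.1695, -0.0892, -0.0325] dr [-11.3, -25.7, 2.5] err 0.0000 dq [0.18, 0.18, 0.01, 0.28, 0.08, -0.11] marg 0.15 q4 3.07
T [-0.2295, -0.0949, -0.0229] dr [-14.0, -31.3, 3.9] err 0.0000 dq [0.09, 0.13, -0.06, 0.15, -0.03, -0.02] marg 0.21 q4 3.22
T [-0.2845, -0.0922, -0.0187] dr [-19.6, -31.1, 5.5] err 0.0000 dq [0.09, 0.2, -0.04, 0.17, 0.16, 0.04] marg 0.25 q4 3.39
T [-0.2845, -0.0789, 0.0025] dr [-19.6, -31.1, 5.5] err 0.0000 dq [-0.04, -0.01, -0.05, -0.03, -0.06, -0.02] marg 0.3 q4 3.36
T [-0.2844, -0.0337, 0.0745] dr [-19.6, -31.1, 5.5] err 0.0000 dq [-0.1, -0.02, -0.19, -0.08, -0.2, -0.04] marg 0.49 q4 3.29
== 0.1 -0.6
now a,b,z [0.5402 0.1816 0.3294] rot [-1.936 -1.569 -0.805] F [ 0.3 -0.6  0.4]
T [-0.0294, -0.0369, -0.0242] dr [-5.8, -11.4, 0.5] err 0.0000 dq [0.17, -0.15, 0.06, 0.2, -0.33, -0.0] marg 0.2 q4 2.51
T [-0.0995, -0.0644, -0.0305] dr [-8.6, -20.0, 1.4] err 0.0000 dq [0.18, 0.1, 0.03, 0.28, -0.07, -0.15] marg 0.16 q4 2.79
T [-0.1695, -0.0892, -0.0325] dr [-11.3, -25.7, 2.5] err 0.0000 dq [0.18, 0.18, 0.01, 0.28, 0.08, -0.11] marg 0.15 q4 3.07
T [-0.2295, -0.0949, -0.0229] dr [-14.0, -34.2, 4.2] err 0.0000 dq [0.09, 0.08, -0.09, 0.15, -0.16, -0.02] marg 0.24 q4 3.22
T [-0.2845, -0.0922, -0.0187] dr [-16.7, -34.1, 5.1] err 0.0000 dq [0.04, 0.2, -0.01, 0.08, 0.19, 0.02] marg 0.25 q4 3.30
T [-0.2845, -0.0789, 0.0025] dr [-16.7, -34.1, 5.1] err 0.0000 dq [-0.03, -0.01, -0.05, -0.03, -0.06, -0.01] marg 0.31 q4 3.27
T [-0.2844, -0.0337, 0.0745] dr [-16.7, -34.1, 5.1] err 0.0000 dq [-0.09, -0.01, -0.19, -0.08, -0.2, -0.01] marg 0.48 q4 3.19
```

Request:
arm_command(
  fingers=[1,1,1,1,1,1,1,1],
  travel=[
    [-0.015,-0.018,-0.012],
    [-0.029,-0.037,-0.024],
    [-0.064,-0.05,-0.027],
    [-0.1,-0.064,-0.03],
    [-0.135,-0.077,-0.032],
    [-0.17,-0.089,-0.033],
    [-0.2,-0.092,-0.028],
    [-0.2,-0.092,-0.028],
  ],
  dr=[
    [-3,-6,0],
    [-6,-11.4,0.5],
    [-7,-16,1],
    [-8.6,-20,1.4],
    [-10,-23,2],
    [-11.3,-25.7,2.5],
    [-13,-29,3],
    [-13,-29,3],
  ],
)

```text
time: 9.68
tool_pos: [0.5016, 0.1687, 0.126]
tool_rot: [3.129, -1.056, 0.183]
contact_force: [0.9, 0.1, 0.4]
opening: 0.0001
grip_force: 0.0
```

```bash
python3 - <<'E'
from plan import *
plan([(.47,.25,.10,.1,-.55),(.475,.25,.045,.05,-.55),(.49,.25,.045,.05,-.55)])
E
```

```text
now a,b,z [0.4683 0.2465 0.126 ] rot [ 3.129 -1.056  0.183] F [0.9 0.1 0.4]
T [-0.0212, -0.0029, 0.0152] dr [-3.4, -2.0, 2.4] err 0.0000 dq [0.08, 0.09, -0.04, 0.16, 0.02, -0.01] marg 0.23 q4 3.32
T [-0.0668, -0.0016, 0.0464] dr [-5.9, -2.0, 3.9] err 0.0000 dq [0.04, 0.2, -0.02, 0.07, 0.18, 0.05] marg 0.25 q4 3.39
T [-0.0598, 0.0033, 0.0587] dr [-5.9, -2.0, 3.9] err 0.0000 dq [-0.02, -0.01, -0.03, -0.02, -0.04, -0.01] marg 0.28 q4 3.37
```

Request:
arm_command(
  fingers=[1,1,1,1,1,1],
  travel=[
    [-0.011,-0.002,0.008],
    [-0.021,-0.003,0.015],
    [-0.044,-0.002,0.031],
    [-0.067,-0.002,0.046],
    [-0.06,0.003,0.059],
    [-0.06,0.003,0.059],
  ],
  dr=[
    [-1.7,-1,1.2],
    [-3.4,-2,2.4],
    [-5,-2,3],
    [-5.9,-2,3.9],
    [-5.9,-2,3.9],
    [-5.9,-2,3.9],
  ],
)

```text
time: 10.18
tool_pos: [0.5264, 0.167, 0.0471]
tool_rot: [-3.138, -1.028, 0.044]
contact_force: [1.1, -0.3, 0.4]
opening: 0.0007
grip_force: 0.0
```

```bash
python3 - <<'E'
from plan import *
plan([(.51,.25,.045,.05,-.55),(.53,.25,.045,.05,-.55),(.57,.25,.045,.05,-.55),(.59,.25,.045,.05,-.55)])
from cell import *
cv=__import__('cv2');cv.imwrite('pics/d.png',cv.resize(read_camera('side')['color'][180:380,180:400],None,fx=3,fy=3))
E
```

```text
now a,b,z [0.4931 0.2488 0.0471] rot [-3.138 -1.028  0.044] F [ 1.1 -0.3  0.4]
T [0.0069, 0.0023, 0.0155] dr [0.1, -0.4, -0.2] err 0.0000 dq [-0.02, 0.02, -0.04, -0.02, -0.03, -0.01] marg 0.32 q4 3.35
T [0.017, 0.0064, 0.0322] dr [0.1, -0.4, -0.2] err 0.0000 dq [-0.03, -0.01, -0.04, -0.02, -0.05, -0.01] marg 0.37 q4 3.33
T [0.0372, 0.0146, 0.0658] dr [0.1, -0.4, -0.2] err 0.0000 dq [-0.04, -0.01, -0.09, -0.03, -0.09, -0.02] marg 0.46 q4 3.30
T [0.0473, 0.0187, 0.0825] dr [0.1, -0.4, -0.2] err 0.0000 dq [-0.02, 0.0, -0.05, -0.02, -0.04, -0.01] marg 0.5 q4 3.28
```

View pics/d.png

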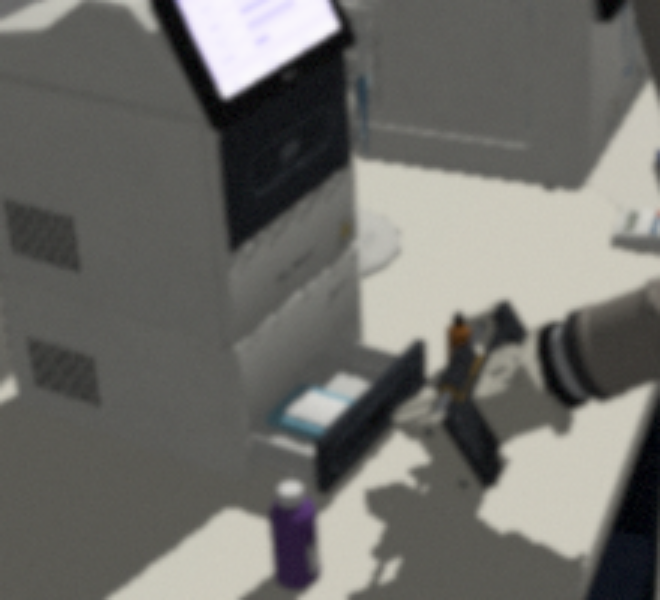

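The flap stays shut. The fingertip (crop 400,410) is just in front of the drawer panel, and both bottles are standing. Pushing gently.

Request:
arm_command(
  fingers=[1,1,1,1,1,1,1,1],
  travel=[
    [0.003,0.001,0.007],
    [0.007,0.002,0.0135],
    [0.01,0.004,0.02],
    [0.0135,0.005,0.026],
    [0.017,0.0064,0.032],
    [0.02,0.008,0.038],
    [0.024,0.009,0.0445],
    [0.028,0.0105,0.051],
  ],
  dr=[
    [0,0,0],
    [0,0,0],
    [0,0,0],
    [0,0,0],
    [0,0,0],
    [0,0,0],
    [0,0,0],
    [0,0,0],
  ],
)

```text
time: 10.9
tool_pos: [0.5841, 0.1595, 0.0463]
tool_rot: [-3.138, -1.028, 0.044]
contact_force: [-1.8, -0.6, -0.1]
opening: 0.0005
grip_force: 0.5
```

```bash
cat > dr.py <<'E'
from plan import *
from h import *
plan([(.57,.25,.045,.05,-.55),(.58,.25,.045,.05,-.55),(.59,.25,.045,.05,-.55)])
from cell import *
c=read_camera('side');W=cloud(c);a=W@X;b=W@Y;z=W[...,2]
m=(c["color"].max(2)<60)&(b>.27)&(b<.33)&(z>.02)&(z<.065)&(a>.48)&(a<.62);print('panel a',m.sum(),np.round(np.percentile(a[m],[10,50,90]),3))
E
python3 dr.py
```

```text
now a,b,z [0.5512 0.2505 0.0463] rot [-3.138 -1.028  0.044] F [-1.8 -0.6 -0.1]
T [0.0083, 0.0044, 0.0163] dr [0.1, -0.4, -0.2] err 0.0000 dq [-0.02, 0.02, -0.05, -0.02, -0.04, -0.01] marg 0.46 q4 3.30
T [0.0134, 0.0064, 0.0247] dr [0.1, -0.4, -0.2] err 0.0000 dq [-0.01, 0.0, -0.02, -0.01, -0.02, -0.0] marg 0.48 q4 3.29
T [0.0184, 0.0085, 0.0331] dr [0.1, -0.4, -0.2] err 0.0000 dq [-0.01, 0.0, -0.02, -0.01, -0.02, -0.0] marg 0.5 q4 3.28
panel a 201 [0.557 0.558 0.56 ]
```

Request:
arm_command(
  fingers=[1,1,1,1,1,1,1],
  travel=[
    [0.002,0.001,0.0035],
    [0.004,0.002,0.007],
    [0.006,0.003,0.0105],
    [0.008,0.004,0.014],
    [0.01,0.005,0.0175],
    [0.012,0.006,0.021],
    [0.014,0.0065,0.0245],
  ],
  dr=[
    [0,0,0],
    [0,0,0],
    [0,0,0],
    [0,0,0],
    [0,0,0],
    [0,0,0],
    [0,0,0],
  ],
)

```text
time: 11.53
tool_pos: [0.6123, 0.1544, 0.0455]
tool_rot: [-3.138, -1.028, 0.044]
contact_force: [-0.7, -0.3, 0.5]
opening: 0.0002
grip_force: 0.4
```

```bash
python3 dr.py
```

```text
now a,b,z [0.5798 0.25   0.0455] rot [-3.138 -1.028  0.044] F [-0.7 -0.3  0.5]
T [-0.0054, -0.002, -0.008] dr [0.1, -0.4, -0.2] err 0.0000 dq [0.01, 0.01, 0.01, 0.0, 0.02, 0.0] marg 0.46 q4 3.30
T [-0.0003, 0.0, 0.0004] dr [0.1, -0.4, -0.2] err 0.0000 dq [-0.01, 0.0, -0.02, -0.01, -0.02, -0.0] marg 0.48 q4 3.29
T [0.0047, 0.0021, 0.0088] dr [0.1, -0.4, -0.2] err 0.0000 dq [-0.01, 0.0, -0.02, -0.01, -0.02, -0.0] marg 0.5 q4 3.28
panel a 202 [0.585 0.586 0.588]
```

Request:
arm_command(
  fingers=[1,1,1,1,1],
  travel=[
    [0.0008,0.0004,0.0014],
    [0.0016,0.0007,0.0028],
    [0.0024,0.001,0.0042],
    [0.0032,0.0014,0.0056],
    [0.0036,0.0016,0.0063],
  ],
  dr=[
    [0,0,0],
    [0,0,0],
    [0,0,0],
    [0,0,0],
    [0,0,0],
  ],
)

```text
time: 12.0
tool_pos: [0.6194, 0.1532, 0.0454]
tool_rot: [-3.138, -1.029, 0.044]
contact_force: [-0.0, 0.9, 0.3]
opening: 0.0004
grip_force: 0.4
```

Request:
arm_command(
  fingers=[1,1],
  travel=[
    [0.0005,0.0002,0.001],
    [0.0007,0.0003,0.0013],
  ],
  dr=[
    [0,0,0],
    [0,0,0],
  ],
)

```text
time: 12.17
tool_pos: [0.6209, 0.153, 0.0454]
tool_rot: [-3.138, -1.028, 0.044]
contact_force: [-0.8, 0.4, 0.5]
opening: 0.0002
grip_force: 0.4
```

```bash
python3 dr.py
```

```text
now a,b,z [0.5885 0.25   0.0454] rot [-3.138 -1.028  0.044] F [-0.8  0.4  0.5]
T [-0.0097, -0.0038, -0.0154] dr [0.1, -0.4, -0.2] err 0.0000 dq [0.02, 0.01, 0.03, 0.01, 0.04, 0.0] marg 0.46 q4 3.30
T [-0.0046, -0.0018, -0.007] dr [0.1, -0.4, -0.2] err 0.0000 dq [-0.01, 0.0, -0.02, -0.01, -0.02, -0.0] marg 0.48 q4 3.29
T [0.0004, 0.0003, 0.0014] dr [0.1, -0.4, -0.2] err 0.0000 dq [-0.01, 0.0, -0.02, -0.01, -0.02, -0.0] marg 0.5 q4 3.28
panel a 186 [0.593 0.595 0.597]
```

Small steps until the stop is felt.

Request:
arm_command(
  fingers=[1,1,1],
  travel=[
    [0.0005,0.0002,0.0009],
    [0.0008,0.0003,0.0013],
    [0.0008,0.0003,0.0013],
  ],
  dr=[
    [0,0,0],
    [0,0,0],
    [0,0,0],
  ],
)

```text
time: 12.47
tool_pos: [0.6219, 0.1528, 0.0452]
tool_rot: [-3.139, -1.028, 0.045]
contact_force: [-3.1, 0.5, 1.6]
opening: 0.0006
grip_force: 1.8
```

Request:
arm_command(
  fingers=[1,1,1],
  travel=[
    [0.0005,0.0002,0.0009],
    [0.0008,0.0003,0.0013],
    [0.0008,0.0003,0.0013],
  ],
  dr=[
    [0,0,0],
    [0,0,0],
    [0,0,0],
  ],
)

```text
time: 12.72
tool_pos: [0.6225, 0.1528, 0.0451]
tool_rot: [-3.139, -1.027, 0.046]
contact_force: [-10.0, 0.2, 5.5]
opening: 0.0004
grip_force: 5.4
```

The drawer stop is felt at 10 N. Retreating.

Request:
arm_command(
  fingers=[1,1,1,1,1,1],
  travel=[
    [-0.003,-0.001,-0.005],
    [-0.01,-0.003,-0.015],
    [-0.018,-0.006,-0.03],
    [-0.018,-0.01,-0.06],
    [-0.018,-0.01,-0.09],
    [-0.018,-0.01,-0.09],
  ],
  dr=[
    [0,0,0],
    [0,0,0],
    [0,0,0],
    [0,0,0],
    [0,0,0],
    [0,0,0],
  ],
)

```text
time: 13.22
tool_pos: [0.533, 0.1584, 0.0769]
tool_rot: [-3.14, -1.025, 0.047]
contact_force: [-0.3, -0.4, -0.8]
opening: 0.0006
grip_force: 0.0
```

```bash
python3 dr.py; python3 fl.py | tail -1; python3 - <<'E'
from cell import *
cv=__import__('cv2');cv.imwrite('pics/e.png',read_camera('side')['color'])
E
```

```text
now a,b,z [0.5009 0.2413 0.0769] rot [-3.14  -1.025  0.047] F [-0.3 -0.4 -0.8]
T [0.0087, 0.0058, 0.0759] dr [0.1, -0.2, -0.1] err 0.0000 dq [-0.06, 0.11, -0.17, -0.05, -0.06, -0.01] marg 0.46 q4 3.30
T [0.0138, 0.0079, 0.0842] dr [0.1, -0.2, -0.1] err 0.0000 dq [-0.01, 0.0, -0.02, -0.01, -0.02, -0.0] marg 0.48 q4 3.29
T [0.0189, 0.0099, 0.0926] dr [0.1, -0.2, -0.1] err 0.0000 dq [-0.01, 0.0, -0.02, -0.01, -0.02, -0.0] marg 0.5 q4 3.28
panel a 187 [0.594 0.596 0.597]
flap ang 495 [-0.09 -0.04  0.  ]
```

View pics/e.png

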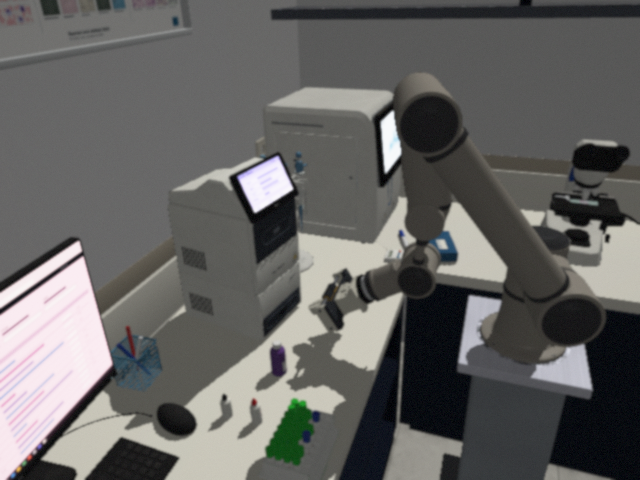

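The flap and drawer are flush, and the gripper is clear at (335,300). The brown bottle is hidden in this view, so I'll check it in the scene view and then hand in.

```bash
python3 - <<'E'
from cell import *
from h import *
import pickle
for c in(pickle.load(open('scene.pkl','rb')),read_camera('scene')):
    W=cloud(c);r=(abs(W[...,0]-.526)<.04)&(abs(W[...,1])<.04)&(W[...,2]>.01)&(W[...,2]<.08);print(r.sum(),np.nanmedian(W[r],0),np.nanmax(W[r][:,2]))
print(hand_in())
E
```

```text
100 [0.52474695 0.00300392 0.0383365 ] 0.06666515368284479
1 [ 0.50572722 -0.02844797  0.01177223] 0.011772229050435044
the job is handed in; nothing more can be done
None
```

I handed the job in with the flap shut and the drawer fully home, but I couldn't confirm that the brown oil bottle is still where it stood. My last camera check didn't find it, and the hand-in ran in the same script, so I couldn't look again. It was upright just before the drawer push, and no contact with it showed in the forces. The gripper may simply have been hiding it. Contact forces stayed at about 26 N on the flap stop and 11 N on the drawer stop, and I saw no sign that the other items moved, though I didn't measure them.

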